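# Unclip the slide carrier and lay its lid on the staining rack

### The job

Open the slide carrier: slide its safety catch all the way aside, flip both sprung clips outwards off the lid, then lift the lid off by its handle. Keeping it right way up and about level, lay the lid gently (do not drop it) across the two bars of the staining rack, centred and with its long side along the bars, and let go. Do not knock over or shift the bottles, jar and lamp standing around.

Things in the scene. Friction and masses are not known exactly. Their poses are not given: they have to be found in the camera images.
- box: Slide carrier, fixed: grey box 150 (x) by 170 (y) by 80 mm high under its lid. Origin: centre of its underside on the bench, z up. clip_a stands at the middle of its +y end, clip_b at the middle of its -y end; the sliding catch is at the +y end.
- lid: Loose grey lid 154 (x) by 174 (y) by 12 mm, 0.25 to 0.5 kg, on the box rim, axes along the box's. Origin: centre of the plate's underside, 80 mm above the bench at the start (top face 92 mm). A rib frame 132 by 152 mm stands 8 mm down from the underside, inside the box walls with 4 mm play. The hooks of both clips lie over its top face.
- lid_handle (a point): Centre of the lid's black bar handle, 42 mm above the lid's origin. The bar runs 90 mm along the lid's x, is 14 mm wide (y) and 12 mm high, with 24 mm of free space under it between its end posts.
- clip_a (a joint): Clip at the box's +y end, rad: 0 shut and upright, 1.75 stop. It swings outwards, away from the box, until about level. Over-centre spring: pulls shut below about 0.7, beyond that it snaps open by itself to its stop and stays; about 5 N outwards on the tab flips it. It cannot swing while the catch's tongue stands in front of it. Shape: see the tab points.
- clip_b (a joint): Clip at the box's -y end, rad: the same clip mirrored, without a catch. 0 shut, past 0.7 it snaps open outwards to its stop at 1.75.
- clip_a_tab (a point): Middle of the top edge of clip_a's thumb tab, 120 mm above the bench and 92 mm from the box centre when shut. The clip is a 4 mm steel strap 40 mm wide along box x, hinged along box x 40 mm above the bench, 94 mm from the box centre; its hook reaches 13 mm in over the lid at 93 to 97 mm height; above it the tab is 24 mm wide, its inner face 90 mm from the box centre.
- clip_b_tab (a point): The same point on clip_b (mirrored, at the box's -y end).
- catch (a joint): Travel of the sliding safety catch, m: along the box's +x from 0 to 0.004 at the start (its tongue overlaps clip_a's outer face and locks it) to 0.025 (stop, clip free). It stays where left; about 2 N moves it. A steel runner 59 to 73 mm above the bench with a 10 by 10 mm upright post rising to 126 mm above the bench.
- catch_post (a point): Top centre of the catch's upright post; at catch value 0 it is 60 mm towards box +x and 96 mm towards box +y from the box centre, and it moves with the catch. Between the clip's tab and the post there are 43 mm or more of free space.
- rack: Fixed staining rack: two round steel bars 10 mm thick, 230 mm long along the rack's y, at rack x = -45 and +45 mm, tops 50 mm above the bench, with low end frames under the bars. Origin: on the bench below the centre. The lid lying on the bars rests on its ribs, its origin 58 mm above the bench.
- amber_bottle: Bystander: brown glass bottle, 52 mm diameter, 125 mm tall, standing loose; origin at the centre of its underside.
- stain_jar: Bystander: squat glass jar with black cap, 52 mm diameter, 62 mm tall, standing loose; origin at the centre of its underside.
- tall_bottle: Bystander: clear plastic bottle with white cap, 60 mm diameter, 165 mm tall, standing loose; origin at the centre of its underside.
- burner: Bystander: unlit brass spirit lamp, 64 mm diameter, 68 mm tall, standing loose; origin at the centre of its underside.
There are look-alikes about, which are no part of the job. Several things have the shape of the box; the one meant has the colours described above.

How it is judged:
By the outcome, as a careful person would: the job done as asked, in the order asked, and still so for the second after the job is handed in, with the robot touching nothing.
It also fails if it takes over 64 s, if anything falls off the work surface, if the arm or the gripper's body presses on something with over 40 N, if the wrist force passes 120 N, or if a joint passes its speed limit or range.

### The arm

A 6-joint arm with a two-finger parallel gripper is mounted at the origin on the work surface. World frame = base frame: x ahead of the robot, y to its left, z up, the work surface at z = 0. Lengths are in m, angles in degrees, forces in N, time in s.
With the tool pointing down it reaches from about 0.3 to 0.75 m from the base axis. Payload 8.5 kg.
Tool frame: the origin (TCP) lies on the centre line of the jaws, within the pads' length; the fingertips stand 19 mm ahead of it and the grasp point (between the pads) is the TCP (env.tcp_to_tips is the z of the fingertips in the tool frame, in m); z points along the fingers, y is the line along which they close (so a half turn about z gives the same grasp; the last joint's range is limited). The gripper opens to 85 mm and grips with 20 to 120 N. Pads are 22 mm wide; open, the fingers measure 114 mm over their backs; the gripper's body (76 mm by 85 mm) begins 54 mm behind the grasp point. The pads swing forward as they close: fully open they stand 13 mm farther back than shut.
Start: joints at [52.58, 21.807, 74.336, -0, 83.858, -12.336], TCP at [0.233, 0.498, 0.25] pointing down, gripper open.
Joint ranges: [-178.18, 178.18], [-50.72, 133.34], [12.68, 142.11], [-81.47, 261.47], [9.98, 163.14], [-165.26, 165.26]. Speed limits (degrees/s): [136.94, 136.94, 180, 180, 180, 180].

### API

Orientations are given as a 3x3 rotation matrix whose columns are the frame's x, y, z axes.
In Python, from rig import env gives the robot as it stands.
- The arm moves only by the tool servo_tool, never from a script. Its argument "steps" is a list of rows, each an object of numbers: "tx", "ty", "tz": the shift along the world's x, y, z in cm; "yaw": the turn about the world's z in degrees; "claw": the finger opening in cm, from 0 to 8.54. In form: [{"tx": .., "ty": .., "tz": .., "yaw": .., "claw": ..}, ...]. A call has 1 to 20 rows; each row shifts and turns the commanded pose from where the row before left it; what a row does not reach is not made up. A row lasts 1/10 s, in which the tool goes at most 50 mm and 8.59 degrees, less where a joint would pass 70% of its speed; a pose out of reach is approached as far as the arm can. A call with a gripper value outside its range is refused whole. The fingers move at their own pace and stop on an object; "newtons" is the grip in N (left out, the last holds). Time passes only in rows, so rows that do not move let the fingers close. It gives the time, the measured TCP pose, the force, the opening and the grip force at its end, in the units of the state.
- env.observe(): the state, without advancing time (a new reading comes with each control period).
- env.get_image(name): name is "side" or "top" or "wrist"; returns (picture, depth): 480x640x3 uint8, red, green, blue; 480x640 float32, m along the optical axis (not along the pixel's ray), 0 where there is no reading.
- env.camera_model(name): a dict with "fovy" (degrees; the focal length in pixels is half the picture's height over the tangent of half this angle, whatever the lens; pixels are square), "cx", "cy" (the principal point, pixels), "T" (4x4, takes a point from camera to world coordinates). Camera axes: x right, y down, z forward; pixel columns grow to the right and rows downward; lengths in m; the calibration is good to about 2 mm. A picture is of the moment at which its call begins: read the wrist's pose just before it. camera_model takes no time and is no camera call; for the wrist camera it gives the pose at the moment of the call.
- env.close_job(): hands the job in; it is judged then, once.
The state is a dict: "time_s": time; "q": joint angles; "qvel": joint speeds; "joint_efforts": joint torques, N m; "position": TCP position; "tool_rot": TCP orientation; "ft_force": force on the tool from outside, world axes, zero at the start; "wrist_torque": the same for the moment, N m; "grip_width": finger opening in m; "gripper_force": force on a finger pad.
Only numpy, scipy, OpenCV 4.12 (cv2) and the standard library are available. Lean on these libraries where they do the work, as an engineer would, in place of code of your own. Each camera call takes 0.05 s, during which the arm holds its last target. There are 200 camera calls.

## Working session

There is one attempt and no reset: what is moved stays moved. The work goes in short steps, Python scripts to look and compute and a tool call to move; the robot and the scene stay as the last step left them, time stands still between calls to the robot, and variables do not carry over. Pictures are saved under pics/ and viewed, at most 10 in all, crops included, and the job is handed in when it is done.

Besides the shell and the picture viewer there is one more tool, called after "Emit:" in YAML: its name, and indented under it one key for each argument. servo_tool: Moves the arm, as the interface text tells. Its arguments: {"type":"object","properties":{"steps":{"type":"array"},"newtons":{"type":"number"}},"required":["steps"]}

```bash
mkdir -p pics; ls; cat > h.py <<'E'
import numpy as np, cv2
from rig import env
def shot(name):
    m=env.camera_model(name); im,d=env.get_image(name); return im,d,m
def pts(d,m):
    f=240/np.tan(np.radians(m["fovy"])/2); T=np.array(m["T"])
    v,u=np.mgrid[0:480,0:640]
    P=np.stack([(u-m["cx"])/f*d,(v-m["cy"])/f*d,d],-1)
    return P@T[:3,:3].T+T[:3,3]
E
python3 - <<'E'
from h import *
for n in("top","side"):
    im,d,m=shot(n); np.savez(n+'.npz',im=im,d=d,P=pts(d,m)); cv2.imwrite(f"pics/{n}0.png",im[:,:,::-1]); print(n,m['fovy'],np.round(m['T'],3).tolist(),(d>0).mean())
o=env.observe(); print(o["position"],np.round(o["tool_rot"],3).tolist(),o["time_s"])
E
```

```text
pics
top 56.765147723597885 [[-0.01, -0.995, 0.099, 0.417], [-1.0, 0.008, -0.017, -0.181], [0.016, -0.099, -0.995, 1.299], [0.0, 0.0, 0.0, 1.0]] 0.995888671875
side 48.71792896660491 [[0.999, -0.01, 0.036, 0.491], [-0.033, -0.696, 0.717, -1.175], [0.018, -0.718, -0.696, 1.023], [0.0, 0.0, 0.0, 1.0]] 0.9962109375
[0.23301614 0.49794308 0.24976352] [[-0.906, 0.424, -0.001], [0.424, 0.906, -0.001], [0.0, -0.001, -1.0]] 0.1
```

View pics/top0.png

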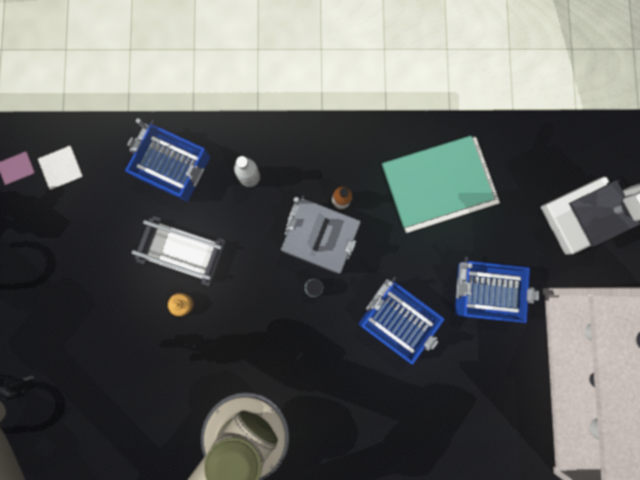

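View pics/side0.png

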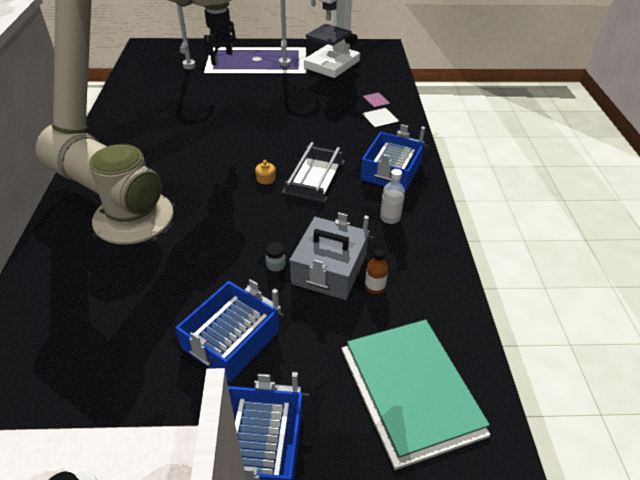

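The top view shows the grey carrier at (322,235), with its post at (292,203) and clip_b at (350,247). The rack is at (178,250), the amber bottle at (342,197), the jar at (314,288), the tall bottle at (246,170) and the burner at (180,305). The side view shows the same layout.

```bash
python3 - <<'E'
from h import *
for n in("top","side"):
    z=np.load(n+'.npz'); P=z['P'];im=z['im'].astype(int)
    if n=="top":
        t=P[235,322];r=P[250,178]; print(t,r)
        c0=t[:2].copy(); r0=r[:2].copy()
    D=np.hypot(*(P[...,:2]-c0).transpose(2,0,1))
    def rect(mask,lab):
        q=P[mask][:,:2]
        if len(q)<5: print(lab,len(q));return
        (c,s,a)=cv2.minAreaRect((q*1000).astype(np.float32)); print(n,lab,len(q),np.round(c,1),np.round(s,1),round(a,1),"zmed",np.median(P[mask][:,2]).round(4))
    Z=P[...,2]
    sat=im.max(-1)-im.min(-1)
    rect((D<.13)&(abs(Z-.092)<.006)&(sat<40),"lid")
    rect((D<.06)&(Z>.117)&(Z<.15),"handle")
    hi=((D<.16)&(Z>.104)&(Z<.15)).astype(np.uint8)
    k,l,s,c=cv2.connectedComponentsWithStats(hi)
    for i in range(1,k):
        if s[i,4]>4: rect(l==i,f"hi{i} px{c[i].round()} zmax{P[l==i][:,2].max():.3f}")
    R=np.hypot(*(P[...,:2]-r0).transpose(2,0,1))
    rk=((R<.16)&(Z>.042)&(Z<.058)).astype(np.uint8); rect(rk>0,"rack")
    k,l,s,c=cv2.connectedComponentsWithStats(rk)
    for i in range(1,k):
        if s[i,4]>10: rect(l==i,f"rk{i}")
    if n=="top":
        for lab,(u,v) in dict(amber=(342,197),jar=(314,288),tall=(246,170),burn=(180,305)).items():
            B=np.hypot(*(P[...,:2]-P[v,u,:2]).transpose(2,0,1))
            rect((B<.05)&(Z>.03)&(np.arange(640)[None]-u<25)&(np.arange(640)[None]-u>-25),lab)
cv2.imwrite("pics/topc.png",cv2.resize(np.load('top.npz')['im'][170:320,110:380,::-1],None,fx=2.9,fy=2.9,interpolation=cv2.INTER_CUBIC))
E
```

```text
[ 0.55583119 -0.22008748  0.1252406 ] [0.52972218 0.19618299 0.0027521 ]
top lid 3328 [ 560.5 -212.8] [192.7 154.3] 67.9 zmed 0.0919
top handle 181 [ 559.3 -216.1] [14. 90.] 67.7 zmed 0.1271
top hi1 px[343. 192.] zmax0.129 72 [ 671.7 -278.2] [21.7 24.1] 86.8 zmed 0.1231
top hi2 px[295. 200.] zmax0.130 21 [ 652.8 -150.1] [ 8.6 11.4] 84.2 zmed 0.1254
top hi3 px[288. 222.] zmax0.123 17 [ 592.7 -130.6] [ 3.6 22.4] 68.2 zmed 0.1178
top hi4 px[320. 234.] zmax0.133 184 [ 559.1 -216. ] [14.  90.5] 67.7 zmed 0.1271
top hi5 px[352. 247.] zmax0.123 17 [ 524.  -299.9] [ 3.9 22.7] 67.4 zmed 0.119
top rack 768 [528.  186.8] [281.8 217.6] 35.7 zmed 0.0481
top rk2 12 [679.9 169.9] [ 1.9 14.9] 70.3 zmed 0.0512
top rk6 285 [569.  174.6] [229.2  12.4] 70.5 zmed 0.0484
top rk21 299 [484.5 203.3] [227.9  21.1] 72.8 zmed 0.0488
top rk35 125 [386.8 183.2] [32.1 54.5] 6.5 zmed 0.0454
top amber 380 [ 654.2 -275.1] [59.3 87.2] 64.6 zmed 0.0883
top jar 350 [ 417.  -197.3] [48.3 48. ] 89.5 zmed 0.0632
top tall 516 [741.6 -11.7] [53.3 60.3] 26.8 zmed 0.1107
top burn 402 [373.7 180.1] [61.1 59.7] 44.1 zmed 0.0435
side lid 2650 [ 561.  -216.5] [199.9 154.7] 67.9 zmed 0.09
side handle 220 [ 559.4 -220.3] [18.4 90. ] 67.2 zmed 0.1244
side hi1 px[342. 216.] zmax0.121 42 [ 594.5 -134.4] [ 8.9 22.9] 73.2 zmed 0.1116
side hi2 px[365. 220.] zmax0.126 34 [ 653.1 -155.8] [13.5 10.3] 68.2 zmed 0.1166
side hi3 px[330. 237.] zmax0.131 273 [ 559.6 -220.4] [18.4 90.5] 67.2 zmed 0.1233
side hi4 px[378. 255.] zmax0.128 101 [ 673.2 -284.5] [25.2 22.3] 83.3 zmed 0.1212
side hi5 px[317. 263.] zmax0.119 47 [ 524.5 -304.6] [ 8.4 22.7] 68.0 zmed 0.1128
side rack 334 [529.6 171.3] [249.  214.2] 39.6 zmed 0.0462
side rk1 131 [486.  197.6] [227.7  12.5] 70.2 zmed 0.0463
side rk3 135 [569.8 167. ] [227.5  14.1] 69.6 zmed 0.0461
side rk4 45 [385.5 171.3] [25.2 22.8] 12.3 zmed 0.0468
side rk6 16 [679.2 167.1] [ 9.6 14.7] 57.6 zmed 0.0493
```

View pics/topc.png

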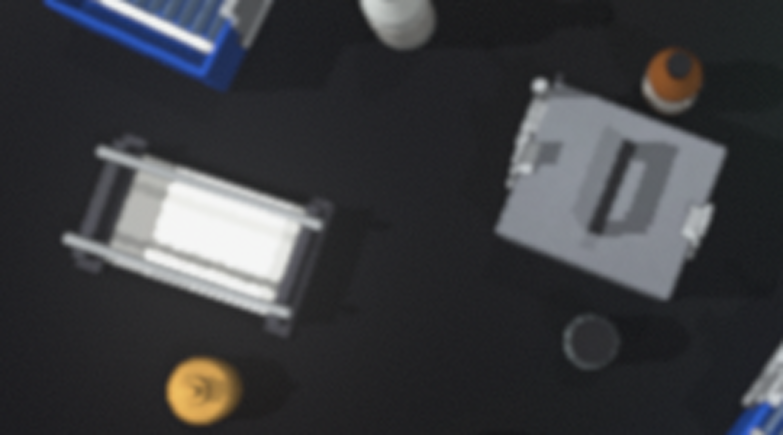

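The crop confirms the rack bars, the clips and the post. The box's x axis points at about -22.2° and the rack's at about -19.5°. I'll hover over the rack, then the box, and refine both with the wrist camera.

Emit:
servo_tool:
  steps:
    - {"tx":2.94,"ty":-3.12,"tz":0.5,"yaw":0.29,"claw":0}
    - {"tx":2.94,"ty":-3.12,"tz":0.5,"yaw":0.29,"claw":0}
    - {"tx":2.94,"ty":-3.12,"tz":0.5,"yaw":0.29,"claw":0}
    - {"tx":2.94,"ty":-3.12,"tz":0.5,"yaw":0.29,"claw":0}
    - {"tx":2.94,"ty":-3.12,"tz":0.5,"yaw":0.29,"claw":0}
    - {"tx":2.94,"ty":-3.12,"tz":0.5,"yaw":0.29,"claw":0}
    - {"tx":2.94,"ty":-3.12,"tz":0.5,"yaw":0.29,"claw":0}
    - {"tx":2.94,"ty":-3.12,"tz":0.5,"yaw":0.29,"claw":0}
    - {"tx":2.94,"ty":-3.12,"tz":0.5,"yaw":0.29,"claw":0}
    - {"tx":2.94,"ty":-3.12,"tz":0.5,"yaw":0.29,"claw":0}
    - {"claw":0}
    - {"claw":0}
    - {"claw":0}
    - {"claw":0}

```text
invalid input at $.steps[10]: expected keys tx, ty, tz, yaw, claw
```

```bash
python3 - <<'E'
from h import *
im,d,m=shot("wrist"); P=pts(d,m); np.savez('w1.npz',im=im,d=d,P=P); cv2.imwrite("pics/w1.png",im[:,:,::-1])
o=env.observe(); print(o["position"],np.round(o["tool_rot"],3).tolist(),o["time_s"],env.tcp_to_tips,o["ft_force"],o["grip_width"])
print(np.round(m["T"],3).tolist(),(d>0).mean())
Z=P[...,2]
k,l,s,c=cv2.connectedComponentsWithStats(((d>0)&(Z>.043)&(Z<.056)).astype(np.uint8))
for i in range(1,k):
    if s[i,4]>150:
        q=P[l==i]; r=cv2.minAreaRect((q[:,:2]*1000).astype(np.float32)); print(s[i,4],np.round(c[i]),np.round(r[0],1),np.round(r[1],1),round(r[2],1),q[:,2].max())
E
```

```text
[0.23305452 0.49797487 0.24986714] [[-0.906, 0.424, -0.001], [0.424, 0.906, -0.001], [0.0, -0.001, -1.0]] 0.15 0.019 [-0.26721603  0.51384132  0.14207317] 0.08487754675335282
[[0.423, 0.858, 0.292, 0.158], [0.906, -0.4, -0.137, 0.533], [-0.001, 0.323, -0.946, 0.374], [0.0, 0.0, 0.0, 1.0]] 0.9958463541666667
383 [138. 471.] [458.3 124.3] [61.7  9.7] 71.0 0.05185428453046198
```

View pics/w1.png

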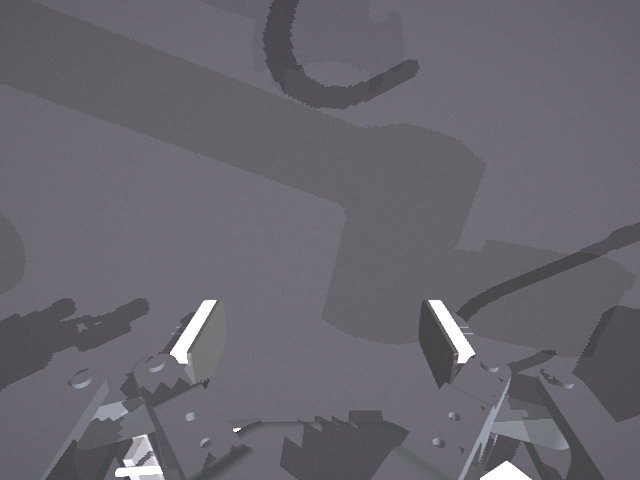

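The move was refused because every row needs all five keys, so the picture only shows bare bench from the start pose. It does show the wrist camera's geometry: it looks ahead along tool -x, with the fingers at the bottom of the frame. Going again.

Emit:
servo_tool:
  steps:
    - {"tx":2.7,"ty":-3.5,"tz":0.6,"yaw":0.36,"claw":0}
    - {"tx":2.7,"ty":-3.5,"tz":0.6,"yaw":0.36,"claw":0}
    - {"tx":2.7,"ty":-3.5,"tz":0.6,"yaw":0.36,"claw":0}
    - {"tx":2.7,"ty":-3.5,"tz":0.6,"yaw":0.36,"claw":0}
    - {"tx":2.7,"ty":-3.5,"tz":0.6,"yaw":0.36,"claw":0}
    - {"tx":2.7,"ty":-3.5,"tz":0.6,"yaw":0.36,"claw":0}
    - {"tx":2.7,"ty":-3.5,"tz":0.6,"yaw":0.36,"claw":0}
    - {"tx":2.7,"ty":-3.5,"tz":0.6,"yaw":0.36,"claw":0}
    - {"tx":0,"ty":0,"tz":0,"yaw":0,"claw":0}
    - {"tx":0,"ty":0,"tz":0,"yaw":0,"claw":0}
    - {"tx":0,"ty":0,"tz":0,"yaw":0,"claw":0}
    - {"tx":0,"ty":0,"tz":0,"yaw":0,"claw":0}

```text
time_s: 1.35
position: [0.4484, 0.219, 0.2982]
tool_rot: [[-0.926, 0.376, -0.0], [0.376, 0.926, 0.0], [0.0, -0.0, -1.0]]
ft_force: [0.9, 0.5, -0.2]
grip_width: 0.0002
gripper_force: 0.0
```

```bash
cat > w.py <<'E'
from h import *
import sys
def look(lab,lo,hi,amin=150):
    im,d,m=shot("wrist"); P=pts(d,m); cv2.imwrite(f"pics/{lab}.png",im[:,:,::-1]); np.savez(lab+'.npz',im=im,d=d,P=P)
    o=env.observe(); print(o["position"].round(4),np.round(o["tool_rot"],3)[:,1].tolist(),o["time_s"],o["ft_force"].round(1),o["grip_width"])
    Z=P[...,2]
    k,l,s,c=cv2.connectedComponentsWithStats(((d>0.14)&(Z>lo)&(Z<hi)).astype(np.uint8))
    for i in range(1,k):
        if s[i,4]>amin:
            q=P[l==i]; r=cv2.minAreaRect((q[:,:2]*1000).astype(np.float32)); print(s[i,4],np.round(c[i]),np.round(r[0],1),np.round(r[1],1),round(r[2],1),q[:,2].max().round(4))
    return P,im
E
python3 -c "
from w import *
look('w2',.044,.055)"
```

```text
[0.4485 0.219  0.2983] [0.376, 0.927, -0.0] 1.4 [-0.5 -0.4 -0.5] -7.145868233199255e-05
939 [265. 146.] [376.3 180.7] [49.4 49.3] 29.5 0.055
1647 [322. 230.] [486.6 202.9] [229.2  10.4] 70.9 0.0528
226 [ 14. 293.] [ 421.5 -182.1] [17.2 42.9] 82.7 0.055
561 [383. 296.] [592.5 235.2] [98.6 10.3] 71.0 0.0526
472 [264. 301.] [546.7 102.1] [77.8 10.9] 70.3 0.0524
967 [ 81. 354.] [ 521.3 -158.5] [185.1  77.4] 35.8 0.055
```

Emit:
servo_tool:
  steps:
    - {"tx":1.4,"ty":-4.1,"tz":0,"yaw":0,"claw":0}
    - {"tx":1.4,"ty":-4.1,"tz":0,"yaw":0,"claw":0}
    - {"tx":1.4,"ty":-4.1,"tz":0,"yaw":0,"claw":0}
    - {"tx":1.4,"ty":-4.1,"tz":0,"yaw":0,"claw":0}
    - {"tx":1.4,"ty":-4.1,"tz":0,"yaw":0,"claw":0}
    - {"tx":1.4,"ty":-4.1,"tz":0,"yaw":0,"claw":0}
    - {"tx":1.4,"ty":-4.1,"tz":0,"yaw":0,"claw":0}
    - {"tx":1.4,"ty":-4.1,"tz":0,"yaw":0,"claw":0}
    - {"tx":1.4,"ty":-4.1,"tz":0,"yaw":0,"claw":0}
    - {"tx":1.4,"ty":-4.1,"tz":0,"yaw":0,"claw":0}
    - {"tx":1.4,"ty":-4.1,"tz":0,"yaw":0,"claw":0}
    - {"tx":0,"ty":0,"tz":0,"yaw":0,"claw":0}
    - {"tx":0,"ty":0,"tz":0,"yaw":0,"claw":0}
    - {"tx":0,"ty":0,"tz":0,"yaw":0,"claw":0}

```text
time_s: 2.8
position: [0.6032, -0.2314, 0.2986]
tool_rot: [[-0.926, 0.376, 0.0], [0.376, 0.926, 0.0], [0.0, 0.0, -1.0]]
ft_force: [0.4, 1.3, 0.8]
grip_width: -0.0004
gripper_force: 0.0
```

```bash
python3 -c "
from w import *
look('w3',.105,.14,80)"
```

```text
[ 0.6032 -0.2313  0.2988] [0.376, 0.927, 0.0] 2.85 [-0.9 -0.2  0. ] -3.6779171504271086e-05
602 [58. 16.] [ 377.8 -364.8] [ 5.8 23.8] 54.4 0.1227
405 [58. 95.] [ 428.  -397.7] [11.8 10.3] 51.9 0.129
1703 [318. 161.] [ 560.3 -217.8] [13.5 88.9] 68.1 0.1307
259 [217. 161.] [ 525.9 -301.7] [ 4.7 24.2] 68.6 0.1222
251 [421. 162.] [ 594.6 -132.3] [ 4.4 23.7] 68.1 0.1224
231 [421. 229.] [ 654.3 -151.6] [10.3 10.4] 67.8 0.1281
2237 [578. 256.] [742.  -15.8] [43.8 55.7] 44.5 0.14
292 [301. 288.] [ 668.  -280.4] [23.8 12. ] 88.5 0.127
```

View pics/w3.png

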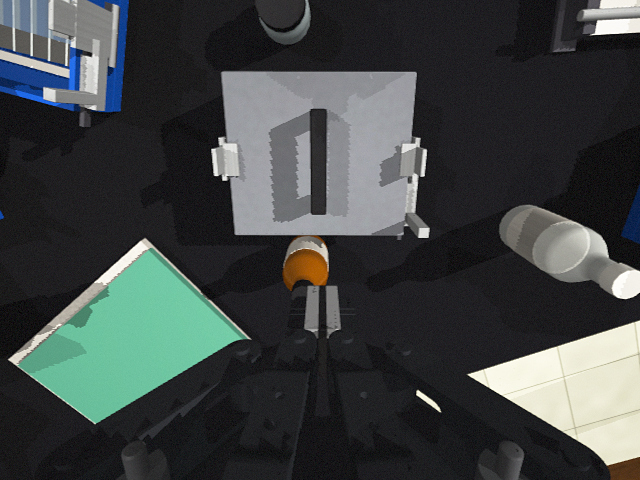

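The wrist view shows the box, with clip tabs at (217,161) and (421,162), the handle at (318,161) and the post at (421,229). The box centre is (0.560,-0.217), its yaw is -22.1°, and the catch is at about 2.5 mm. Next I'll lower the shut fingers between tab and post and push the catch.

Emit:
servo_tool:
  steps:
    - {"tx":0.83,"ty":3.03,"tz":0,"yaw":0,"claw":0}
    - {"tx":0.83,"ty":3.03,"tz":0,"yaw":0,"claw":0}
    - {"tx":0.84,"ty":3.04,"tz":0,"yaw":0,"claw":0}
    - {"tx":0,"ty":0,"tz":-3,"yaw":0,"claw":0}
    - {"tx":0,"ty":0,"tz":-3,"yaw":0,"claw":0}
    - {"tx":0,"ty":0,"tz":-3,"yaw":0,"claw":0}
    - {"tx":0,"ty":0,"tz":-3,"yaw":0,"claw":0}
    - {"tx":0,"ty":0,"tz":-3,"yaw":0,"claw":0}
    - {"tx":0,"ty":0,"tz":-1.2,"yaw":0,"claw":0}
    - {"tx":0,"ty":0,"tz":-1.2,"yaw":0,"claw":0}
    - {"tx":0,"ty":0,"tz":0,"yaw":0,"claw":0}
    - {"tx":0,"ty":0,"tz":0,"yaw":0,"claw":0}

```text
time_s: 4.05
position: [0.6286, -0.1419, 0.1255]
tool_rot: [[-0.926, 0.378, 0.002], [0.378, 0.926, -0.001], [-0.002, -0.0, -1.0]]
ft_force: [-0.2, -0.5, -0.2]
grip_width: 0.0003
gripper_force: 0.0
```

Emit:
servo_tool:
  steps:
    - {"tx":0.371,"ty":-0.15,"tz":0,"yaw":0,"claw":0}
    - {"tx":0.371,"ty":-0.15,"tz":0,"yaw":0,"claw":0}
    - {"tx":0.371,"ty":-0.15,"tz":0,"yaw":0,"claw":0}
    - {"tx":0.371,"ty":-0.15,"tz":0,"yaw":0,"claw":0}
    - {"tx":0.371,"ty":-0.15,"tz":0,"yaw":0,"claw":0}
    - {"tx":0.371,"ty":-0.15,"tz":0,"yaw":0,"claw":0}
    - {"tx":0.371,"ty":-0.15,"tz":0,"yaw":0,"claw":0}
    - {"tx":0,"ty":0,"tz":0,"yaw":0,"claw":0}
    - {"tx":0,"ty":0,"tz":0,"yaw":0,"claw":0}

```text
time_s: 4.95
position: [0.6543, -0.1525, 0.1242]
tool_rot: [[-0.926, 0.378, 0.0], [0.378, 0.926, -0.0], [-0.0, 0.0, -1.0]]
ft_force: [-0.5, 0.4, -0.4]
grip_width: -0.0003
gripper_force: 0.0
```

Emit:
servo_tool:
  steps:
    - {"tx":0.185,"ty":-0.075,"tz":0,"yaw":0,"claw":0}
    - {"tx":0.185,"ty":-0.075,"tz":0,"yaw":0,"claw":0}
    - {"tx":0.14,"ty":-0.055,"tz":0,"yaw":0,"claw":0}
    - {"tx":0.09,"ty":-0.04,"tz":0,"yaw":0,"claw":0}
    - {"tx":0,"ty":0,"tz":0,"yaw":0,"claw":0}

```text
time_s: 5.45
position: [0.6599, -0.1547, 0.1241]
tool_rot: [[-0.926, 0.378, -0.001], [0.378, 0.926, 0.0], [0.001, -0.0, -1.0]]
ft_force: [-3.6, 0.4, -0.4]
grip_width: -0.0
gripper_force: 1.8
```

```bash
python3 -c "
from w import *
P,im=look('w4',.105,.135,60)
im,d,m=shot('top');P=pts(d,m);Z=P[...,2]
k,l,s,c=cv2.connectedComponentsWithStats(((Z>.1)&(Z<.135)&(abs(P[...,0]-.65)<.1)&(abs(P[...,1]+.16)<.06)).astype(np.uint8))
for i in range(1,k): print(s[i,4],c[i],P[l==i].mean(0))
cv2.imwrite('pics/w4c.png',im[:,:,::-1])"
```

```text
[ 0.6599 -0.1547  0.1242] [0.378, 0.926, -0.0] 5.5 [-3.7  1.  -0.4] 0.00011187176308717974
626 [115. 247.] [ 597.3 -226.5] [14.3  7.9] 8.8 0.1193
1046 [323. 299.] [ 652.1 -151.6] [27.2  5.9] 67.4 0.1265
2884 [621. 353.] [741.  -30.1] [17.9 51. ] 75.7 0.1211
1678 [ 97. 409.] [ 668.1 -279.8] [24.9 13.9] 76.6 0.127
38 [319.81578947 233.13157895] [ 0.56054886 -0.21424699  0.12807283]
```

Emit:
servo_tool:
  steps:
    - {"tx":0.09,"ty":-0.04,"tz":0,"yaw":0,"claw":0}
    - {"tx":0.09,"ty":-0.04,"tz":0,"yaw":0,"claw":0}
    - {"tx":0,"ty":0,"tz":0,"yaw":0,"claw":0}

```text
time_s: 5.85
position: [0.6603, -0.1548, 0.1239]
tool_rot: [[-0.926, 0.378, -0.005], [0.378, 0.926, 0.002], [0.006, -0.0, -1.0]]
ft_force: [-11.2, 3.5, 3.2]
grip_width: -0.0
gripper_force: 6.0
```

The catch is at its stop: force rose to 11 N with no further travel. Next I'll move over inside clip_a and flip it outwards.

Emit:
servo_tool:
  steps:
    - {"tx":-0.28,"ty":0.115,"tz":0,"yaw":0,"claw":0}
    - {"tx":-0.46,"ty":0.195,"tz":0,"yaw":0,"claw":0}
    - {"tx":0,"ty":0,"tz":1.6,"yaw":0,"claw":0}
    - {"tx":0,"ty":0,"tz":2,"yaw":0,"claw":0}
    - {"tx":-2.3,"ty":-0.06,"tz":0,"yaw":0,"claw":0}
    - {"tx":-2.3,"ty":-0.06,"tz":0,"yaw":0,"claw":0}
    - {"tx":-2.3,"ty":-0.05,"tz":0,"yaw":0,"claw":0}
    - {"tx":0,"ty":0,"tz":-1.2,"yaw":0,"claw":0}
    - {"tx":0,"ty":0,"tz":-1,"yaw":0,"claw":0}
    - {"tx":0,"ty":0,"tz":0,"yaw":0,"claw":0}
    - {"tx":0,"ty":0,"tz":0,"yaw":0,"claw":0}

```text
time_s: 6.95
position: [0.5861, -0.1542, 0.1378]
tool_rot: [[-0.926, 0.378, -0.0], [0.378, 0.926, 0.0], [0.0, 0.0, -1.0]]
ft_force: [0.5, -0.3, 0.7]
grip_width: -0.0
gripper_force: 0.0
```

Emit:
servo_tool:
  steps:
    - {"tx":0,"ty":0,"tz":-1.1,"yaw":0,"claw":0}
    - {"tx":0.263,"ty":0.649,"tz":0,"yaw":0,"claw":0}
    - {"tx":0.376,"ty":0.927,"tz":0,"yaw":0,"claw":0}
    - {"tx":0.376,"ty":0.927,"tz":-0.1,"yaw":0,"claw":0}
    - {"tx":0.3,"ty":0.74,"tz":-0.2,"yaw":0,"claw":0}
    - {"tx":0.263,"ty":0.649,"tz":-0.25,"yaw":0,"claw":0}
    - {"tx":0.188,"ty":0.463,"tz":-0.2,"yaw":0,"claw":0}
    - {"tx":0.188,"ty":0.463,"tz":-0.25,"yaw":0,"claw":0}
    - {"tx":0.15,"ty":0.37,"tz":-0.25,"yaw":0,"claw":0}
    - {"tx":0.15,"ty":0.37,"tz":-0.25,"yaw":0,"claw":0}
    - {"tx":0,"ty":0,"tz":0,"yaw":0,"claw":0}
    - {"tx":0,"ty":0,"tz":0,"yaw":0,"claw":0}
    - {"tx":0,"ty":0,"tz":0,"yaw":0,"claw":0}

```text
time_s: 8.25
position: [0.6081, -0.0987, 0.1125]
tool_rot: [[-0.926, 0.378, 0.0], [0.378, 0.926, 0.0], [-0.0, 0.0, -1.0]]
ft_force: [-0.1, -0.2, -0.3]
grip_width: 0.0002
gripper_force: 0.0
```

```bash
cat > top.py <<'E'
from h import *
im,d,m=shot('side');cv2.imwrite('pics/s.png',cv2.resize(im[180:330,220:440,::-1],None,fx=3,fy=3))
im,d,m=shot('top');P=pts(d,m);Z=P[...,2]
C=np.array([.5602,-.2174]);q=P[...,:2]-C
X=q[...,0]*.9265-q[...,1]*.376; Y=q[...,0]*.376+q[...,1]*.9265
for n,M in dict(a=(abs(X)<.02)&(Y>.1)&(Y<.2)&(Z>.015),ta=(abs(X)<.02)&(Y>.075)&(Y<.11)&(Z>.1),tb=(abs(X)<.02)&(Y<-.075)&(Y>-.11)&(Z>.1),b=(abs(X)<.02)&(Y<-.1)&(Y>-.2)&(Z>.015),post=(X>.04)&(X<.11)&(Y>.085)&(Y<.11)&(Z>.1)).items():
    print(n,M.sum(),[ (v[M].min().round(3),np.median(v[M]).round(3),v[M].max().round(3)) for v in(X,Y,Z)] if M.any() else '')
E
python3 top.py
```

```text
a 833 [(np.float64(-0.02), np.float64(-0.001), np.float64(0.02)), (np.float64(0.1), np.float64(0.145), np.float64(0.198)), (np.float64(0.045), np.float64(0.392), np.float64(0.407))]
ta 309 [(np.float64(-0.02), np.float64(-0.001), np.float64(0.02)), (np.float64(0.075), np.float64(0.093), np.float64(0.11)), (np.float64(0.168), np.float64(0.393), np.float64(0.407))]
tb 25 [(np.float64(-0.017), np.float64(-0.003), np.float64(0.012)), (np.float64(-0.092), np.float64(-0.089), np.float64(-0.076)), (np.float64(0.1), np.float64(0.115), np.float64(0.125))]
b 0 
post 1 [(np.float64(0.04), np.float64(0.04), np.float64(0.04)), (np.float64(0.097), np.float64(0.097), np.float64(0.097)), (np.float64(0.363), np.float64(0.363), np.float64(0.363))]
```

Emit:
servo_tool:
  steps:
    - {"tx":0,"ty":0,"tz":3.5,"yaw":0,"claw":0}
    - {"tx":0,"ty":0,"tz":4,"yaw":0,"claw":0}
    - {"tx":-1.48,"ty":-3.64,"tz":0,"yaw":0,"claw":0}
    - {"tx":-1.48,"ty":-3.64,"tz":0,"yaw":0,"claw":0}
    - {"tx":-1.48,"ty":-3.64,"tz":0,"yaw":0,"claw":0}
    - {"tx":-1.48,"ty":-3.64,"tz":0,"yaw":0,"claw":0}
    - {"tx":-1.48,"ty":-3.64,"tz":0,"yaw":0,"claw":0}
    - {"tx":0,"ty":0,"tz":0,"yaw":0,"claw":0}
    - {"tx":0,"ty":0,"tz":-2,"yaw":0,"claw":0}
    - {"tx":0,"ty":0,"tz":-2,"yaw":0,"claw":0}
    - {"tx":0,"ty":0,"tz":-1,"yaw":0,"claw":0}
    - {"tx":0,"ty":0,"tz":0,"yaw":0,"claw":0}
    - {"tx":0,"ty":0,"tz":0,"yaw":0,"claw":0}

```text
time_s: 9.65
position: [0.5345, -0.2806, 0.138]
tool_rot: [[-0.926, 0.378, 0.001], [0.378, 0.926, -0.001], [-0.001, -0.0, -1.0]]
ft_force: [0.8, -0.2, 0.2]
grip_width: -0.0003
gripper_force: 0.0
```

```bash
python3 top.py
```

```text
a 299 [(np.float64(-0.02), np.float64(-0.001), np.float64(0.018)), (np.float64(0.1), np.float64(0.133), np.float64(0.175)), (np.float64(0.022), np.float64(0.038), np.float64(0.051))]
ta 0 
tb 327 [(np.float64(-0.02), np.float64(-0.001), np.float64(0.02)), (np.float64(-0.11), np.float64(-0.092), np.float64(-0.075)), (np.float64(0.383), np.float64(0.417), np.float64(0.428))]
b 305 [(np.float64(-0.02), np.float64(-0.002), np.float64(0.02)), (np.float64(-0.138), np.float64(-0.117), np.float64(-0.1)), (np.float64(0.374), np.float64(0.416), np.float64(0.428))]
post 21 [(np.float64(0.078), np.float64(0.081), np.float64(0.088)), (np.float64(0.092), np.float64(0.097), np.float64(0.101)), (np.float64(0.102), np.float64(0.123), np.float64(0.129))]
```

View pics/s.png

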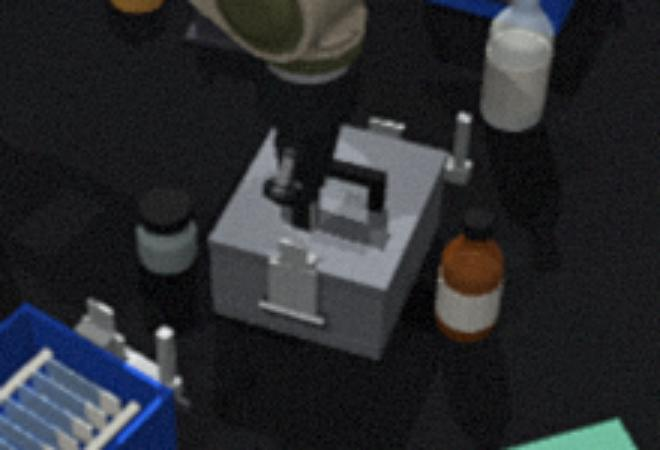

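Clip_a lies open, the post has moved across at (460,145), and the fingers stand inside clip_b, which is still shut at (292,280). Flipping clip_b now.

Emit:
servo_tool:
  steps:
    - {"tx":0,"ty":0,"tz":-1.1,"yaw":0,"claw":0}
    - {"tx":-0.263,"ty":-0.649,"tz":0,"yaw":0,"claw":0}
    - {"tx":-0.376,"ty":-0.927,"tz":0,"yaw":0,"claw":0}
    - {"tx":-0.376,"ty":-0.927,"tz":-0.1,"yaw":0,"claw":0}
    - {"tx":-0.3,"ty":-0.74,"tz":-0.2,"yaw":0,"claw":0}
    - {"tx":-0.263,"ty":-0.649,"tz":-0.25,"yaw":0,"claw":0}
    - {"tx":-0.188,"ty":-0.463,"tz":-0.2,"yaw":0,"claw":0}
    - {"tx":-0.188,"ty":-0.463,"tz":-0.25,"yaw":0,"claw":0}
    - {"tx":-0.15,"ty":-0.37,"tz":-0.25,"yaw":0,"claw":0}
    - {"tx":-0.15,"ty":-0.37,"tz":-0.25,"yaw":0,"claw":0}
    - {"tx":0,"ty":0,"tz":0,"yaw":0,"claw":0}
    - {"tx":0,"ty":0,"tz":0,"yaw":0,"claw":0}
    - {"tx":0,"ty":0,"tz":0,"yaw":0,"claw":0}

```text
time_s: 11.05
position: [0.5116, -0.3362, 0.1115]
tool_rot: [[-0.926, 0.378, 0.0], [0.378, 0.926, -0.0], [-0.0, -0.0, -1.0]]
ft_force: [-0.3, 0.0, 0.2]
grip_width: -0.0003
gripper_force: 0.0
```

Emit:
servo_tool:
  steps:
    - {"tx":0,"ty":0,"tz":4.5,"yaw":0,"claw":0}
    - {"tx":0,"ty":0,"tz":4.5,"yaw":0,"claw":0}
    - {"tx":1.22,"ty":2.96,"tz":0,"yaw":0,"claw":5}
    - {"tx":1.22,"ty":2.96,"tz":0,"yaw":0,"claw":5}
    - {"tx":1.22,"ty":2.97,"tz":0,"yaw":0,"claw":5}
    - {"tx":1.21,"ty":2.97,"tz":0,"yaw":0,"claw":5}
    - {"tx":0,"ty":0,"tz":0,"yaw":0,"claw":5}
    - {"tx":0,"ty":0,"tz":0,"yaw":0,"claw":5}
    - {"tx":0,"ty":0,"tz":0,"yaw":0,"claw":5}

```text
time_s: 11.95
position: [0.56, -0.2184, 0.2014]
tool_rot: [[-0.926, 0.378, 0.0], [0.378, 0.926, -0.0], [-0.0, -0.0, -1.0]]
ft_force: [-0.5, 0.1, -0.1]
grip_width: 0.05
gripper_force: 0.0
```

```bash
python3 top.py
```

```text
a 207 [(np.float64(-0.02), np.float64(-0.0), np.float64(0.018)), (np.float64(0.117), np.float64(0.143), np.float64(0.174)), (np.float64(0.025), np.float64(0.036), np.float64(0.051))]
ta 0 
tb 0 
b 286 [(np.float64(-0.02), np.float64(-0.001), np.float64(0.018)), (np.float64(-0.172), np.float64(-0.132), np.float64(-0.1)), (np.float64(0.024), np.float64(0.038), np.float64(0.051))]
post 1 [(np.float64(0.083), np.float64(0.083), np.float64(0.083)), (np.float64(0.102), np.float64(0.102), np.float64(0.102)), (np.float64(0.123), np.float64(0.123), np.float64(0.123))]
```

Both clips are open. Grasping the handle.

Emit:
servo_tool:
  steps:
    - {"tx":0,"ty":0.08,"tz":-2.5,"yaw":0,"claw":5}
    - {"tx":0,"ty":0,"tz":-2.5,"yaw":0,"claw":5}
    - {"tx":0,"ty":0,"tz":-1.5,"yaw":0,"claw":5}
    - {"tx":0,"ty":0,"tz":-1.4,"yaw":0,"claw":5}
    - {"tx":0,"ty":0,"tz":0,"yaw":0,"claw":5}
    - {"tx":0,"ty":0,"tz":0,"yaw":0,"claw":1}
    - {"tx":0,"ty":0,"tz":0,"yaw":0,"claw":1}
    - {"tx":0,"ty":0,"tz":0,"yaw":0,"claw":1}
    - {"tx":0,"ty":0,"tz":0,"yaw":0,"claw":1}
    - {"tx":0,"ty":0,"tz":0,"yaw":0,"claw":1}
    - {"tx":0,"ty":0,"tz":0,"yaw":0,"claw":1}
  newtons: 60

```text
time_s: 13.15
position: [0.5605, -0.2173, 0.1234]
tool_rot: [[-0.926, 0.378, 0.002], [0.378, 0.926, -0.001], [-0.002, -0.001, -1.0]]
ft_force: [-1.2, -0.5, 5.9]
grip_width: 0.0124
gripper_force: 59.6
```

Emit:
servo_tool:
  steps:
    - {"tx":0,"ty":0,"tz":0.4,"yaw":0,"claw":1}
    - {"tx":0,"ty":0,"tz":0.6,"yaw":0,"claw":1}
    - {"tx":0,"ty":0,"tz":1,"yaw":0,"claw":1}
    - {"tx":0,"ty":0,"tz":1.5,"yaw":0,"claw":1}
    - {"tx":0,"ty":0,"tz":1.5,"yaw":0,"claw":1}
    - {"tx":0,"ty":0,"tz":1.5,"yaw":0,"claw":1}
    - {"tx":0,"ty":0,"tz":1.5,"yaw":0,"claw":1}
    - {"tx":0,"ty":0,"tz":1.5,"yaw":0,"claw":1}
    - {"tx":0,"ty":0,"tz":1,"yaw":0,"claw":1}
    - {"tx":0,"ty":0,"tz":0,"yaw":0,"claw":1}
    - {"tx":0,"ty":0,"tz":0,"yaw":0,"claw":1}

```text
time_s: 14.25
position: [0.56, -0.2167, 0.2269]
tool_rot: [[-0.926, 0.378, -0.001], [0.378, 0.926, 0.0], [0.001, 0.0, -1.0]]
ft_force: [0.5, -0.8, -3.9]
grip_width: 0.0126
gripper_force: 58.7
```

```bash
python3 - <<'E'
from h import *
im,d,m=shot('side');cv2.imwrite('pics/lift.png',cv2.resize(im[130:330,220:440,::-1],None,fx=2.7,fy=2.7))
im,d,m=shot('wrist');P=pts(d,m);o=env.observe();print(o['position'],o['ft_force'])
R=np.hypot(P[...,0]-.5605,P[...,1]+.2173); s=im.astype(int).max(-1)-im.min(-1)
M=(R<.13)&(abs(P[...,2]-.195)<.02)&(s<40)&(d>.1)
q=P[M]; A=np.c_[q[:,:2]-[.5605,-.2173],np.ones(len(q))]; print(len(q),np.linalg.lstsq(A,q[:,2],rcond=None)[0]); r=cv2.minAreaRect((q[:,:2]*1000).astype(np.float32));print(r)
E
```

```text
[ 0.55995036 -0.2166653   0.22640059] [-0.09718573 -0.58336006 -3.66062039]
69315 [-0.00056129  0.00143746  0.19574625]
((560.00732421875, -216.61216735839844), (174.1346893310547, 154.14093017578125), 67.87516021728516)
```

View pics/lift.png

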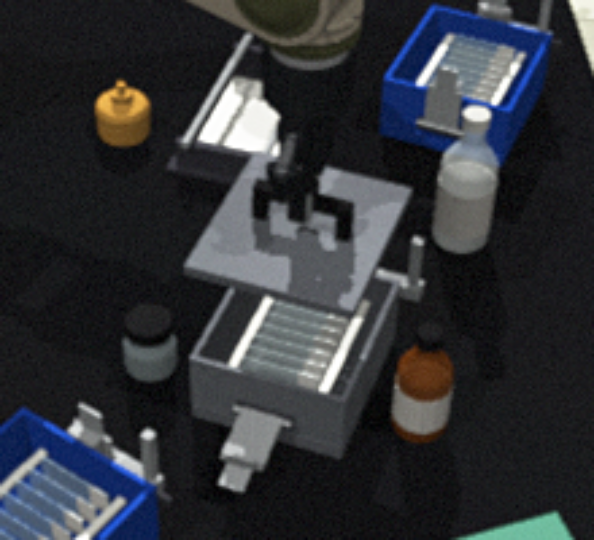

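The lid is lifted and level, centred on the TCP, and both clips and the bystanders look undisturbed. Carrying it to the rack.

Emit:
servo_tool:
  steps:
    - {"tx":-0.1,"ty":1,"tz":0,"yaw":0,"claw":1}
    - {"tx":-0.15,"ty":2,"tz":0,"yaw":0.2,"claw":1}
    - {"tx":-0.25,"ty":3.3,"tz":0,"yaw":0.25,"claw":1}
    - {"tx":-0.25,"ty":3.3,"tz":0,"yaw":0.25,"claw":1}
    - {"tx":-0.25,"ty":3.3,"tz":0,"yaw":0.25,"claw":1}
    - {"tx":-0.25,"ty":3.3,"tz":0,"yaw":0.25,"claw":1}
    - {"tx":-0.25,"ty":3.3,"tz":0,"yaw":0.25,"claw":1}
    - {"tx":-0.25,"ty":3.3,"tz":0,"yaw":0.25,"claw":1}
    - {"tx":-0.25,"ty":3.3,"tz":0,"yaw":0.25,"claw":1}
    - {"tx":-0.25,"ty":3.3,"tz":0,"yaw":0.25,"claw":1}
    - {"tx":-0.25,"ty":3.3,"tz":0,"yaw":0.25,"claw":1}
    - {"tx":-0.25,"ty":3.3,"tz":0,"yaw":0.25,"claw":1}
    - {"tx":-0.25,"ty":3.3,"tz":0,"yaw":0.2,"claw":1}
    - {"tx":-0.1,"ty":0.8,"tz":0,"yaw":0,"claw":1}
    - {"tx":0,"ty":0.4,"tz":0,"yaw":0,"claw":1}
    - {"tx":0,"ty":0,"tz":0,"yaw":0,"claw":1}
    - {"tx":0,"ty":0,"tz":0,"yaw":0,"claw":1}
    - {"tx":0,"ty":0,"tz":0,"yaw":0,"claw":1}

```text
time_s: 16.15
position: [0.5294, 0.1873, 0.2273]
tool_rot: [[-0.943, 0.332, -0.0], [0.332, 0.943, -0.0], [-0.0, -0.0, -1.0]]
ft_force: [-0.0, 0.5, -3.1]
grip_width: 0.0127
gripper_force: 58.9
```

```bash
python3 - <<'E'
from h import *
im,d,m=shot('wrist');P=pts(d,m);o=env.observe();c=o['position'];print(c,o['ft_force'])
R=np.hypot(P[...,0]-c[0],P[...,1]-c[1]); Z=P[...,2]
for n,M in dict(lid=(R<.13)&(abs(Z-.195)<.02)&(d>.1),rack=(R<.16)&(Z>.042)&(Z<.056)&(d>.1)).items():
    k,l,s,cc=cv2.connectedComponentsWithStats(M.astype(np.uint8))
    for i in range(1,k):
        if s[i,4]>100: r=cv2.minAreaRect((P[l==i][:,:2]*1000).astype(np.float32));print(n,s[i,4],np.round(r[0],1),np.round(r[1],1),round(r[2],1))
E
```

```text
[0.52937839 0.1873743  0.2273351 ] [-0.0714775  -0.06099309 -4.53577358]
lid 68748 [516.9 191.6] [174.  127.7] 70.7
lid 200 [587.4 155.3] [ 4.6 22.8] 68.8
lid 197 [594.4 176.3] [ 4.7 22.9] 72.0
rack 2045 [386.8 180.5] [33.2 57. ] 2.4
```

Emit:
servo_tool:
  steps:
    - {"tx":0,"ty":0.1,"tz":-1,"yaw":0,"claw":1}
    - {"tx":0,"ty":0,"tz":-2,"yaw":0,"claw":1}
    - {"tx":0,"ty":0,"tz":-2,"yaw":0,"claw":1}
    - {"tx":0,"ty":0,"tz":-2,"yaw":0,"claw":1}
    - {"tx":0,"ty":0,"tz":-2,"yaw":0,"claw":1}
    - {"tx":0,"ty":0,"tz":-1.5,"yaw":0,"claw":1}
    - {"tx":0,"ty":0,"tz":-1,"yaw":0,"claw":1}
    - {"tx":0,"ty":0,"tz":-0.5,"yaw":0,"claw":1}
    - {"tx":0,"ty":0,"tz":-0.2,"yaw":0,"claw":1}
    - {"tx":0,"ty":0,"tz":0,"yaw":0,"claw":1}
    - {"tx":0,"ty":0,"tz":0,"yaw":0,"claw":1}

```text
time_s: 17.3
position: [0.5296, 0.1892, 0.1059]
tool_rot: [[-0.944, 0.331, 0.001], [0.331, 0.944, 0.0], [-0.001, 0.001, -1.0]]
ft_force: [-0.1, 0.5, -4.1]
grip_width: 0.0124
gripper_force: 58.8
```

Emit:
servo_tool:
  steps:
    - {"tx":0,"ty":0,"tz":-0.1,"yaw":0,"claw":1}
    - {"tx":0,"ty":0,"tz":-0.1,"yaw":0,"claw":1}
    - {"tx":0,"ty":0,"tz":0,"yaw":0,"claw":1}
    - {"tx":0,"ty":0,"tz":0,"yaw":0,"claw":1}

```text
time_s: 17.7
position: [0.5292, 0.1892, 0.1033]
tool_rot: [[-0.944, 0.331, 0.0], [0.331, 0.944, -0.0], [-0.0, -0.0, -1.0]]
ft_force: [0.1, 0.2, -3.8]
grip_width: 0.0127
gripper_force: 58.8
```

Emit:
servo_tool:
  steps:
    - {"tx":0,"ty":0,"tz":-0.1,"yaw":0,"claw":1}
    - {"tx":0,"ty":0,"tz":-0.05,"yaw":0,"claw":1}
    - {"tx":0,"ty":0,"tz":-0.05,"yaw":0,"claw":1}
    - {"tx":0,"ty":0,"tz":0,"yaw":0,"claw":1}
    - {"tx":0,"ty":0,"tz":0,"yaw":0,"claw":1}

```text
time_s: 18.2
position: [0.5292, 0.1892, 0.1014]
tool_rot: [[-0.944, 0.331, 0.0], [0.331, 0.944, 0.0], [-0.0, 0.0, -1.0]]
ft_force: [-0.7, -0.2, -2.2]
grip_width: 0.0126
gripper_force: 59.1
```

Emit:
servo_tool:
  steps:
    - {"tx":0,"ty":0,"tz":-0.05,"yaw":0,"claw":1}
    - {"tx":0,"ty":0,"tz":-0.05,"yaw":0,"claw":1}
    - {"tx":0,"ty":0,"tz":0,"yaw":0,"claw":1}
    - {"tx":0,"ty":0,"tz":0,"yaw":0,"claw":1}

```text
time_s: 18.6
position: [0.5293, 0.1892, 0.1012]
tool_rot: [[-0.944, 0.33, 0.001], [0.33, 0.944, 0.0], [-0.001, 0.0, -1.0]]
ft_force: [-3.1, -0.9, 6.6]
grip_width: 0.0129
gripper_force: 60.3
```

The lid is resting on the bars: the load has reversed to +6.6 N. Releasing and lifting clear.

Emit:
servo_tool:
  steps:
    - {"tx":0,"ty":0,"tz":0.05,"yaw":0,"claw":1.6}
    - {"tx":0,"ty":0,"tz":0,"yaw":0,"claw":2}
    - {"tx":0,"ty":0,"tz":0,"yaw":0,"claw":4}
    - {"tx":0,"ty":0,"tz":0,"yaw":0,"claw":5}
    - {"tx":0,"ty":0,"tz":0,"yaw":0,"claw":5}
    - {"tx":0,"ty":0,"tz":0,"yaw":0,"claw":5}
    - {"tx":0,"ty":0,"tz":1,"yaw":0,"claw":5}
    - {"tx":0,"ty":0,"tz":2,"yaw":0,"claw":5}
    - {"tx":0,"ty":0,"tz":3,"yaw":0,"claw":5}
    - {"tx":0,"ty":0,"tz":4,"yaw":0,"claw":5}
    - {"tx":0,"ty":0,"tz":4,"yaw":0,"claw":5}
    - {"tx":0,"ty":0,"tz":4,"yaw":0,"claw":5}
    - {"tx":0,"ty":0,"tz":0,"yaw":0,"claw":5}
    - {"tx":0,"ty":0,"tz":0,"yaw":0,"claw":5}

```text
time_s: 20.0
position: [0.5291, 0.1892, 0.2818]
tool_rot: [[-0.944, 0.331, 0.002], [0.331, 0.944, 0.0], [-0.002, 0.001, -1.0]]
ft_force: [0.2, 0.4, -0.7]
grip_width: 0.0501
gripper_force: 0.0
```

```bash
python3 - <<'E'
from h import *
im,d,m=shot('side');cv2.imwrite('pics/end.png',cv2.resize(im[100:340,200:460,::-1],None,fx=2.4,fy=2.4))
im,d,m=shot('wrist');P=pts(d,m);o=env.observe();c=o['position'];print(c,o['ft_force'],o['time_s'])
R=np.hypot(P[...,0]-c[0],P[...,1]-c[1]); Z=P[...,2]
for n,M in dict(lid=(R<.13)&(abs(Z-.07)<.007)&(d>.1),bars=(R<.16)&(Z>.042)&(Z<.056)&(d>.1)).items():
    k,l,s,cc=cv2.connectedComponentsWithStats(M.astype(np.uint8))
    for i in range(1,k):
        if s[i,4]>50: q=P[l==i];r=cv2.minAreaRect((q[:,:2]*1000).astype(np.float32));print(n,s[i,4],np.round(r[0],1),np.round(r[1],1),round(r[2],1),np.linalg.lstsq(np.c_[q[:,:2]-c[:2],np.ones(len(q))],q[:,2],rcond=None)[0].round(4))
E
```

```text
[0.52876334 0.18908536 0.27992871] [ 0.17523002 -0.41959783 -0.60614514] 20.1
lid 24083 [529.7 189.3] [174.5 153.5] 70.8 [ 0.0009 -0.0001  0.0705]
bars 1465 [386.5 181.2] [34.1 56.7] 3.3 [-0.0841 -0.0071  0.033 ]
bars 239 [452.3 105.8] [25.4  9.6] 70.4 [ 0.2223 -0.0715  0.0602]
bars 205 [520.6 301. ] [21.2  9.2] 71.1 [ 0.0813 -0.0324  0.0536]
bars 199 [539.3  75.9] [24.6 12.7] 70.1 [ 0.1007 -0.0292  0.0451]
bars 160 [605.1 271.5] [21.6  8.1] 70.4 [ 0.3004 -0.1355  0.0379]
bars 176 [681.4 184. ] [35.2 12.5] 87.3 [-0.1234  0.0471  0.0683]
```

View pics/end.png

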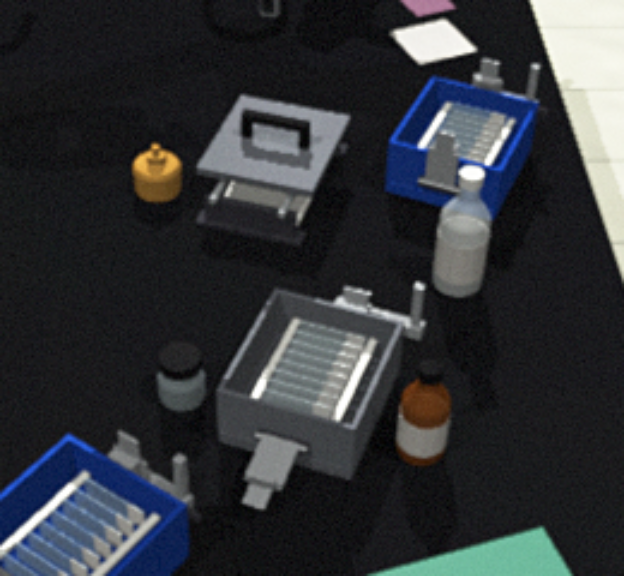

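The lid lies level and centred on the bars, both clips are open, the catch is aside and every bystander is standing. Handing in.

```bash
python3 -c "
from rig import env
print(env.close_job())"
```

```text
the job is handed in; nothing more can be done
None
```

The job is handed in at about 20 s of the 64 s allowed: catch pushed to its stop, both clips flipped open, and the lid released level on the rack bars within about 1 mm of centre, with the bottles, jar and lamp all still standing in the last picture.

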